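# Turn the tall pot's cooking zone down to 3

### The arm

A 6-joint arm with a two-finger parallel gripper is mounted at the origin on the work surface. World frame = base frame: x ahead of the robot, y to its left, z up, the work surface at z = 0. Lengths are in m, angles in rad, forces in N, time in s.
With the tool pointing down it reaches from about 0.275 to 0.75 m from the base axis. Payload 10.2 kg.
Tool frame: the origin (TCP) lies on the centre line of the jaws, within the pads' length; the fingertips stand 22 mm ahead of it and the grasp point (between the pads) lies 3 mm ahead of it; z points along the fingers, y is the direction in which the jaws open and shut (so a half turn about z gives the same grasp; the last joint's range is limited). The gripper opens to 85 mm and grips with 20 to 120 N. Pads are 22 mm wide; open, the fingers measure 114 mm over their backs; the gripper's body (76 mm by 85 mm) begins 54 mm behind the grasp point. The pads swing forward as they close: fully open they stand 13 mm farther back than shut.
Start: joints at [1.032, 0.313, 1.498, -0, 1.331, -0.223], TCP at [0.163, 0.499, 0.23] pointing down, gripper open.
Joint ranges: [-2.94, 2.94], [-0.97, 2.17], [0.19, 2.56], [-1.23, 4.37], [0.02, 3.11], [-2.88, 2.88]. Speed limits (rad/s): [2.39, 2.39, 3.01, 3.14, 3.14, 3.14].

### API

Orientations are given as a 3x3 rotation matrix whose columns are the frame's x, y, z axes.
In Python, from station import arm gives the robot as it stands.
- The arm moves only by the tool move_arm, never from a script. Its argument "deltas" is a list that holds one entry, the list of rows, each a list of 7 numbers: the shift along the tool's x, y, z in m, then the turn, a rotation vector about the tool's x, y, z in degrees, then the opening in per cent of the stroke, from 0 (shut) to 100 (fully open). A call has 1 to 10 rows; each row is the pose to reach, as a shift and turn from the pose commanded when the call began, along the tool's axes at that moment; what a row does not reach only later rows make up. A row lasts 1/8 s, in which the tool goes at most 62.5 mm and 10.7 degrees, less where a joint would pass 70% of its speed; a pose out of reach is approached as far as the arm can. A call with a gripper value outside its range is refused whole. The fingers move at their own pace and stop on an object; "squeeze" is the grip in N (left out, the last holds). Time passes only in rows, so rows that repeat a pose let the fingers close. It gives the time, the measured TCP pose, the force and the opening at its end, in the units of the state.
- arm.state(): the state, without advancing time (a new reading comes with each control period).
- arm.camera(name): name is "side" or "top" or "wrist"; returns a dict with "color" (400x640x3 uint8, blue, green, red), "depth" (400x640 float32, m along the optical axis (not along the pixel's ray), 0 where there is no reading), "intrinsics" (3x3 intrinsics, pixels), "rvec" (rotation vector, rad) and "tvec" (3), from world to camera coordinates, as OpenCV has them; the wrist camera has in their place "T_tool_cam" (4x4, takes a point from camera to tool coordinates, whose origin is the TCP and whose axes are the flange's). Camera axes: x right, y down, z forward; pixel columns grow to the right and rows downward; lengths in m; the calibration is good to about 2 mm. The wrist camera is an equidistant fisheye: a pixel r from the principal point sees the ray r / f radians off the axis. A picture is of the moment at which its call begins: read the wrist's pose just before it.
- arm.finish_job(): hands the job in, once; it reports no verdict.
The state is a dict: "t": time; "qpos": joint angles; "qvel": joint speeds; "effort": joint torques, N m; "ee_pos": TCP position; "tcp_rot": TCP orientation; "contact_force": force on the tool from outside, world axes, zero at the start; "torque": the same for the moment, N m; "finger_gap": opening from 0.0 (shut) to 1.0 (fully open).
Only numpy, scipy, OpenCV 4.12 (cv2) and the standard library are available. Lean on these libraries where they do the work, as an engineer would, in place of code of your own. Each camera call takes 0.05 s, during which the arm holds its last target.

### The job

The tall pot with the glass lid is cooking too fiercely: turn the knob of the cooking zone it stands on down to setting 3, the third click up from off (the first of the long marks), and leave it resting in that click. The red pan beside it should cook on as it is, so leave its knob at its setting and the other knobs off, and keep the pot, its lid and the pan where they stand.

Things in the scene. Friction and masses are not known exactly. Their poses are not given: they have to be found in the camera images.
- cooker: White freestanding cooker, 600 x 600 x 850 mm, fixed, black ceramic hob (a bowl and a turner lie at its rear). Origin: centre of the hob's surface; x from the front (robot side) to the rear, y to the left for one facing it, z up. Cooking zones are grey rings: front ones 180 mm across, centred at x -106, y +150 (left) and -150 mm (right); rear ones 145 mm, at x +160, y +150 and -150 mm.
- fascia (a point): Centre of the light metal control fascia along the cooker's front; cooker's axes. 100 mm wide, sloping 35 degrees down to the robot. Five black knobs 100 mm apart, left to right: rear left zone, front left zone, oven, front right zone, rear right zone. Round each: red dot at the top = off, then clockwise a tick every 30 degrees for 1 to 9; 3, 6 and 9 longer.
- knob_front_left (a joint): Knob of the front left zone, second from the left (y +100 mm in the cooker's frame). Radians: 0 = off, growing clockwise (seen looking at the knob) to 4.71, a hard stop at each end. A click every 0.524 (30 degrees): setting n is n x 0.524, setting 3 is 1.571. A click takes about 0.1 N m to get over; let go between two, the knob snaps into the nearer. Starts at setting 5, 6, 7 or 8.
- front_left_grip (a point): On the axis of the front left zone's knob, 28 mm above the fascia. z: the axis, out of the fascia; x: towards the pointer end; turns with the knob. Knob: skirt 60 mm across, 8 mm high; on it a straight grip bar 56 mm long (x), 16 mm thick (y), top 35 mm above the fascia, white line on its pointer half. Neighbours' skirts begin 70 mm from the axis.
- front_left_pointer (a point): Pointer end of the front left zone's knob: the end of its grip bar, 28 mm from the axis, 28 mm above the fascia. One click moves it 14.5 mm.
- knob_front_right (a joint): Knob of the front right zone, fourth from the left (y -100 mm in the cooker's frame). Radians: 0 = off, growing clockwise (seen looking at the knob) to 4.71, a hard stop at each end. A click every 0.524 (30 degrees): setting n is n x 0.524, setting 3 is 1.571. A click takes about 0.1 N m to get over; let go between two, the knob snaps into the nearer. Starts at setting 5, 6, 7 or 8.
- front_right_grip (a point): On the axis of the front right zone's knob, 28 mm above the fascia. z: the axis, out of the fascia; x: towards the pointer end; turns with the knob. Knob: skirt 60 mm across, 8 mm high; on it a straight grip bar 56 mm long (x), 16 mm thick (y), top 35 mm above the fascia, white line on its pointer half. Neighbours' skirts begin 70 mm from the axis.
- front_right_pointer (a point): Pointer end of the front right zone's knob: the end of its grip bar, 28 mm from the axis, 28 mm above the fascia. One click moves it 14.5 mm.
- knob_rear_left (a joint): Knob of the rear left zone, leftmost of the five (y +200 mm in the cooker's frame). Radians: 0 = off, growing clockwise (seen looking at the knob) to 4.71, a hard stop at each end. A click every 0.524 (30 degrees): setting n is n x 0.524, setting 3 is 1.571. A click takes about 0.1 N m to get over; let go between two, the knob snaps into the nearer. Starts at off.
- knob_rear_right (a joint): Knob of the rear right zone, rightmost of the five (y -200 mm in the cooker's frame). Radians: 0 = off, growing clockwise (seen looking at the knob) to 4.71, a hard stop at each end. A click every 0.524 (30 degrees): setting n is n x 0.524, setting 3 is 1.571. A click takes about 0.1 N m to get over; let go between two, the knob snaps into the nearer. Starts at off.
- knob_oven (a joint): Oven thermostat knob, middle of the five (y 0), same shape, no clicks. Radians, 0 = off, growing clockwise to 4.71. Starts at off.
- pot: Tall steel pot, 180 mm across, 190 mm high, two black loop handles 30 mm out at its sides (along its y, 160 mm up); about 1.5 kg. It stands on the front left or the front right zone. Origin: centre of its underside, z up.
- pot_lid: Glass lid lying on the tall pot, 182 mm across, with a black knob, its top 44 mm above the pot's rim. Origin: centre of the lid at the height of the pot's rim, 190 mm above the hob.
- pan: Low red two-handled pan, open, 200 mm across, 75 mm high, about 1.3 kg, on the other front zone. Origin: centre of its underside, z up.

How it is judged:
By the outcome, as a careful person would: the job done as asked, in the order asked, and still so for the second after the job is handed in, with the robot touching nothing.
It also fails if it takes over 67 s, if anything falls off the work surface, if the arm or the gripper's body presses on something with over 40 N, if the wrist force passes 120 N, or if a joint passes its speed limit or range.

## Working session

There is one attempt and no reset: what is moved stays moved. The work goes in short steps, Python scripts to look and compute and a tool call to move; the robot and the scene stay as the last step left them, time stands still between calls to the robot, and variables do not carry over. Pictures are saved under pics/ and viewed, and the job is handed in when it is done.

Besides the shell and the picture viewer there is one more tool, called after "Request:" as name(argument=value, ...) on one line, values as JSON. move_arm: Moves the arm, as the interface text tells. Its arguments: {"type":"object","properties":{"deltas":{"type":"array"},"squeeze":{"type":"number"}},"required":["deltas"]}

```bash
mkdir -p pics; ls; python3 - <<'E'
from station import arm
import cv2, numpy as np, pickle
s=arm.state(); print({k:np.round(v,3).tolist() for k,v in s.items()})
for n in ["side","top","wrist"]:
    c=arm.camera(n); pickle.dump((s,c),open(f"{n}.pkl","wb")); cv2.imwrite(f"pics/{n}0.png",c["color"])
    print(n,c["intrinsics"].tolist(),[np.round(c[k],3).tolist() for k in ("rvec","tvec","T_tool_cam") if k in c])
E
```

```text
pics
{'t': 0.0, 'qpos': [1.032, 0.313, 1.498, 0.0, 1.331, -0.223], 'qvel': [0.001, 0.0, 0.0, -0.0, 0.0, -0.001], 'effort': [0.0, -41.227, -25.974, -0.0, 0.004, -0.0], 'ee_pos': [0.163, 0.499, 0.229], 'tcp_rot': [[-0.951, 0.311, -0.001], [0.311, 0.951, -0.001], [0.0, -0.001, -1.0]], 'contact_force': [0.697, -0.356, -1.145], 'torque': [0.032, -0.046, 0.002], 'finger_gap': 1.0}
side [[388.3978566103889, 0.0, 314.3050363900805], [0.0, 388.3978566103889, 196.6447987255777], [0.0, 0.0, 1.0]] [[0.315, -2.846, 1.058], [0.615, 0.217, 0.956]]
top [[513.8546007370995, 0.0, 312.7663901979094], [0.0, 513.8546007370995, 197.70371450141846], [0.0, 0.0, 1.0]] [[2.127, -2.097, 0.171], [0.022, 0.645, 1.355]]
wrist [[309.70691628693146, 0.0, 315.64593287050013], [0.0, 309.70691628693146, 199.4108459165153], [0.0, 0.0, 1.0]] [[[0.001, -0.958, -0.288, 0.074], [1.0, 0.001, 0.0, -0.001], [-0.0, -0.288, 0.958, -0.144], [0.0, 0.0, 0.0, 1.0]]]
```

View pics/side0.png

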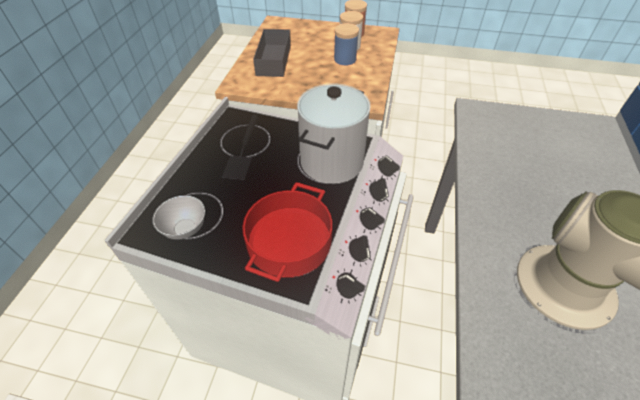

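View pics/top0.png

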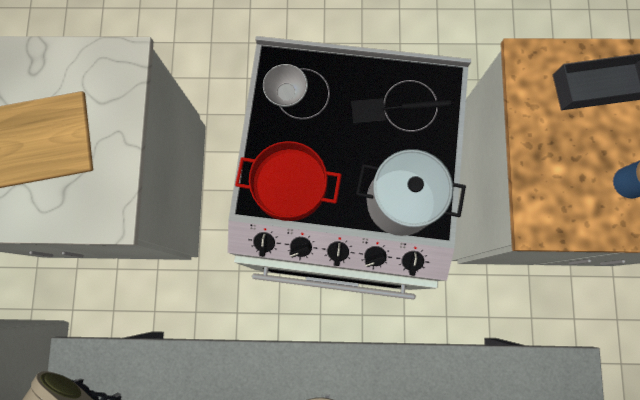

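View pics/wrist0.png

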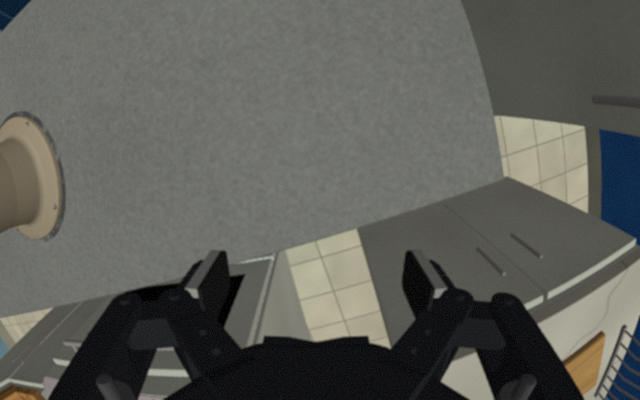

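The top view (robot at the bottom, left is +y) shows the pot at (412,188) on the front right zone and the red pan at (288,181) on the front left. The target is therefore the fourth knob, near (375,256). Next I'll measure the cooker frame and the fascia.

```bash
cat > h.py <<'E'
import numpy as np, cv2, pickle
def load(n): return pickle.load(open(n+".pkl","rb"))
def cam(c):
    R,_=cv2.Rodrigues(np.array(c["rvec"],float)); t=np.array(c["tvec"],float).ravel(); return R,t
def pts(c):
    K=c["intrinsics"]; d=c["depth"]; v,u=np.indices(d.shape)
    P=np.stack([(u-K[0,2])/K[0,0]*d,(v-K[1,2])/K[1,1]*d,d],-1)
    R,t=cam(c); return (P-t)@R
E
python3 - <<'E'
from h import *
s,c=load("top"); P=pts(c); im=c["color"]
crop=im[205:300,220:460]; cv2.imwrite("pics/fz.png",cv2.resize(crop,None,fx=3.3,fy=3.3,interpolation=cv2.INTER_CUBIC))
s2,c2=load("side"); cv2.imwrite("pics/fz2.png",cv2.resize(c2["color"][130:330,300:430],None,fx=3,fy=3,interpolation=cv2.INTER_CUBIC))
# hob plane points: black
g=im.max(2); m=np.zeros_like(g,bool); m[45:150,255:460]=g[45:150,255:460]<25
print("hob z",np.median(P[m][:,2]),m.sum())
for uv in [(263,243),(300,247),(338,252),(375,257),(412,262),(320,232),(320,268),(245,232),(440,250),(350,300),(350,345)]: print(uv,P[uv[1],uv[0]].round(3))
R,t=cam(c);print("cam",(-R.T@t).round(3))
R,t=cam(c2);print("cam side",(-R.T@t).round(3))
E
```

```text
hob z 0.10111685711355613 15250
(263, 243) [0.514 0.159 0.105]
(300, 247) [0.506 0.062 0.093]
(338, 252) [ 0.492 -0.038  0.112]
(375, 257) [ 0.482 -0.135  0.098]
(412, 262) [ 0.47  -0.23   0.106]
(320, 232) [0.545 0.01  0.1  ]
(320, 268) [ 0.457  0.01  -0.016]
(245, 232) [0.545 0.212 0.077]
(440, 250) [ 0.503 -0.305  0.095]
(350, 300) [ 0.363 -0.11  -0.742]
(350, 345) [ 0.249 -0.075  0.001]
cam [ 0.383 -0.006  1.451]
cam side [0.487 0.585 0.872]
```

View pics/fz.png

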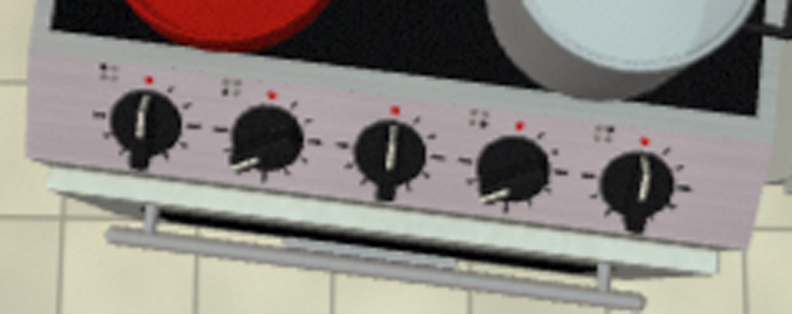

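View pics/fz2.png

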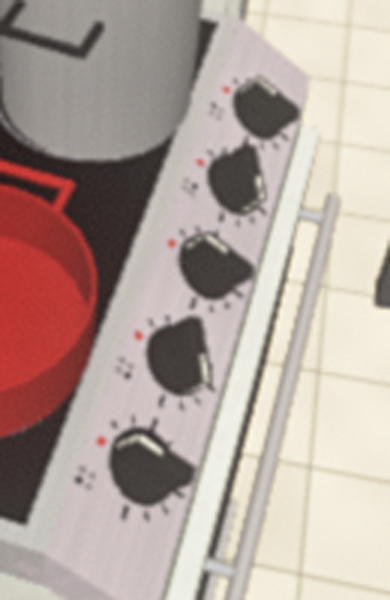

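```bash
cat >> h.py <<'E'
def frame():
    s,c=load("top"); P=pts(c); im=c["color"].astype(int)
    # fascia: pixels in strip, light
    q=np.zeros(im.shape[:2],bool); q[210:280,230:460]=True
    q&=(im.min(2)>110)&(P[...,2]>0.03)&(P[...,2]<0.099)
    X=P[q]
    for _ in range(6):
        ce=X.mean(0); n=np.linalg.svd(X-ce)[2][2]; n*=np.sign(n[2]); h=(P[q]-ce)@n; X=P[q][abs(h)<0.003]
    return s,c,P,im,q,X,ce,n
E
python3 - <<'E'
from h import *
s,c,P,im,q,X,ce,n=frame()
print("fascia",len(X),ce.round(4),n.round(4),"tilt",np.degrees(np.arccos(n[2])),"az",np.degrees(np.arctan2(-n[1],-n[0])))
up=np.array([0,0,1])-n[2]*n; up/=np.linalg.norm(up); left=np.cross(n,up); 
r=P[205:300,220:460].reshape(-1,3); C=im[205:300,220:460].reshape(-1,3)
h=(r-ce)@n
print(np.histogram(h[(h>-.01)&(h<.05)],12))
a=(r-ce)@up; b=(r-ce)@left
dark=(C.max(1)<90)
print("dark z-range on fascia",[np.histogram(h[dark&(abs(a)<.06)],np.arange(-.01,.05,.004))])
for lo,hi in((.028,.042),):
  m=(h>lo)&(h<hi)&(abs(a)<.05)
  lab=np.digitize(b[m],[-.15,-.05,.05,.15]); 
  for k in range(5):
    bb=b[m][lab==k];aa=a[m][lab==k]
    if len(bb)<5: continue
    D=np.stack([aa,bb],1);D=D-D.mean(0);w,v=np.linalg.eigh(D.T@D/len(D));d=v[:,1]
    print(k,len(bb),"b %.4f a %.4f"%(bb.mean(),aa.mean()),"mid b %.4f a %.4f"%((bb.max()+bb.min())/2,(aa.max()+aa.min())/2),"ext",np.sqrt(w*12).round(4),"cw angle",np.degrees(np.arctan2(-d[1],d[0]))%180, "h",np.median(h[m][lab==k]))
R,t=cam(c);O=-R.T@t;K=c["intrinsics"]
def cast(u,v,hh):
    d=R.T@np.array([(u-K[0,2])/K[0,0],(v-K[1,2])/K[1,1],1]); p=O+d*((hh-(O-ce)@n)/(d@n)); return (p-ce)@left,(p-ce)@up,p
# red dots
B=im[205:300,220:460]; red=((B[...,2]-np.maximum(B[...,0],B[...,1]))>50).astype(np.uint8)
nn,l,st,cen=cv2.connectedComponentsWithStats(red)
for i in range(1,nn):
    if 1<st[i,4]<40:
        u,v=cen[i]+[220,205]; print("red",st[i,4],(round(u,1),round(v,1)),np.round(cast(u,v,0)[:2],4))
# white lines
W=((B.min(2)>120)).astype(np.uint8)
E
```

```text
fascia 3934 [ 0.5037 -0.0433  0.0727] [-0.5571  0.0603  0.8283] tilt 34.080091823674564 az -6.175131626415647
(array([ 959, 3028, 3208,  935,  329,   98,  105,  110,  344,  326,   60,
         49]), array([-9.99556206e-03, -5.00357885e-03, -1.15956379e-05,  4.98038757e-03,
        9.97237078e-03,  1.49643540e-02,  1.99563372e-02,  2.49483204e-02,
        2.99403036e-02,  3.49322868e-02,  3.99242701e-02,  4.49162533e-02,
        4.99082365e-02]))
dark z-range on fascia [(array([  0,  18,  36, 189, 584, 245,  56,  46,  50,  67, 176, 254,  44,
         1]), array([-0.01 , -0.006, -0.002,  0.002,  0.006,  0.01 ,  0.014,  0.018,
        0.022,  0.026,  0.03 ,  0.034,  0.038,  0.042,  0.046]))]
0 123 b -0.1936 a -0.0025 mid b -0.1939 a -0.0033 ext [0.016  0.0584] cw angle 0.11706354995675383 h 0.03494479123165414
1 136 b -0.0942 a -0.0023 mid b -0.0940 a -0.0029 ext [0.0168 0.0571] cw angle 59.79772139168746 h 0.03427559015090843
2 119 b 0.0058 a -0.0018 mid b 0.0057 a -0.0024 ext [0.016  0.0578] cw angle 179.74914300972037 h 0.03497292510582981
3 130 b 0.1050 a -0.0017 mid b 0.1061 a -0.0019 ext [0.0168 0.0565] cw angle 60.12046166576424 h 0.0342110035017361
4 117 b 0.2049 a -0.0006 mid b 0.2055 a -0.0021 ext [0.0161 0.0571] cw angle 179.7827017904823 h 0.035091062990818496
red 6 (np.float64(264.8), np.float64(228.8)) [0.2048 0.033 ]
red 6 (np.float64(302.0), np.float64(233.5)) [0.1046 0.0326]
red 7 (np.float64(339.3), np.float64(238.0)) [0.0049 0.0327]
red 7 (np.float64(377.0), np.float64(242.7)) [-0.0954  0.0324]
red 6 (np.float64(415.0), np.float64(247.5)) [-0.1958  0.0319]
```

```bash
cat >> h.py <<'E'
from scipy.spatial.transform import Rotation as Ro
def target(cw_y,height,b=-0.0945,a=-0.0022,tilt=35,az=-6.2):
    ce=frame()[6]; n=frame()[7]
    up=np.array([0,0,1])-n[2]*n; up/=np.linalg.norm(up); left=np.cross(n,up)
    top=ce+left*b+up*a+n*.035
    A=np.radians(az);T=np.radians(tilt)
    n=np.array([-np.sin(T)*np.cos(A),-np.sin(T)*np.sin(A),np.cos(T)])
    up=np.array([np.cos(T)*np.cos(A),np.cos(T)*np.sin(A),np.sin(T)]);left=np.cross(n,up)
    th=np.radians(cw_y); y=np.cos(th)*up-np.sin(th)*left; z=-n; x=np.cross(y,z)
    R=np.stack([x,y,z],1); p=top+n*(height-.035)
    return p+n*0.003, R   # TCP lies 3 mm behind grasp point
def delta(s,p,R):
    R0=np.array(s["tcp_rot"]); return R0.T@(p-np.array(s["ee_pos"])), np.degrees(Ro.from_matrix(R0.T@R).as_rotvec())
E
python3 - <<'E'
from h import *
from station import arm
s=arm.state()
p,R=target(150,.13); print(p,delta(s,p,R)); print(target(150,.031)[0]); print(R)
# intermediate: halfway spin, tilted
for w in (60,105): print(w,delta(s,*target(w,.13)))
E
```

```text
[ 0.4163113  -0.12885131  0.18070603] (array([-0.4357701 , -0.51797307,  0.04927377]), array([  35.45780657,  -25.78316462, -126.87451938]))
[ 0.47276324 -0.13498396  0.09960998]
[[ 0.31365021 -0.75925681  0.57022157]
 [-0.90519394 -0.42046004 -0.06194589]
 [ 0.28678822 -0.49673176 -0.81915204]]
60 (array([-0.4357701 , -0.51797307,  0.04927377]), array([-44.30623021,  -6.99934872, 132.77826072]))
105 (array([-0.4357701 , -0.51797307,  0.04927377]), array([  51.80537212,  -12.45917083, -168.81039917]))
```

```bash
python3 - <<'E'
from h import *
from station import arm
s=arm.state()
print(delta(s,*target(0,.13)))
E
```

```text
(array([-0.4357701 , -0.51797307,  0.04927377]), array([-29.39455387, -23.78388274,  75.51917099]))
```

Request:
move_arm(deltas=[[[-0.436,-0.518,0.049,-29.4,-23.8,75.5,100],[-0.436,-0.518,0.049,-29.4,-23.8,75.5,100],[-0.436,-0.518,0.049,-29.4,-23.8,75.5,100],[-0.436,-0.518,0.049,-29.4,-23.8,75.5,100],[-0.436,-0.518,0.049,-29.4,-23.8,75.5,100],[-0.436,-0.518,0.049,-29.4,-23.8,75.5,100],[-0.436,-0.518,0.049,-29.4,-23.8,75.5,100],[-0.436,-0.518,0.049,-29.4,-23.8,75.5,100],[-0.436,-0.518,0.049,-29.4,-23.8,75.5,100],[-0.436,-0.518,0.049,-29.4,-23.8,75.5,100]]], squeeze=40)

```text
t: 1.4
ee_pos: [0.3809, -0.0363, 0.1877]
tcp_rot: [[0.107, 0.815, 0.57], [0.994, -0.088, -0.061], [0.001, 0.573, -0.82]]
contact_force: [1.9, 1.0, 0.8]
finger_gap: 1.0
```

```bash
python3 - <<'E'
from h import *
from station import arm
s=arm.state();print(s["t"],np.degrees(s["qpos"]).round(1),s["ee_pos"])
for w in(0,75,150):print(delta(s,*target(w,.13)))
E
```

```text
1.4 [-34.6 -16.7 135.1  29.6  33.6 -49.3] [ 0.3809487  -0.03626853  0.1877325 ]
(array([-0.08827728,  0.03293048,  0.03153034]), array([-0.04754194, -0.06343606,  0.03508063]))
(array([-0.08827728,  0.03293048,  0.03153034]), array([-8.20757746e-02, -2.29938125e-02,  7.50350679e+01]))
(array([-0.08827728,  0.03293048,  0.03153034]), array([-9.97278278e-02,  3.99884646e-02,  1.50035050e+02]))
```

Request:
move_arm(deltas=[[[-0.088,0.033,0.0315,0,0,75,100],[-0.088,0.033,0.0315,0,0,75,100],[-0.088,0.033,0.0315,0,0,75,100],[-0.088,0.033,0.0315,0,0,75,100],[-0.088,0.033,0.0315,0,0,75,100],[-0.088,0.033,0.0315,0,0,75,100],[-0.088,0.033,0.0315,0,0,75,100],[-0.088,0.033,0.0315,0,0,75,100],[-0.088,0.033,0.0315,0,0,75,100]]])

```text
t: 2.52
ee_pos: [0.4162, -0.1269, 0.1804]
tcp_rot: [[0.815, 0.112, 0.568], [0.176, -0.983, -0.06], [0.552, 0.149, -0.821]]
contact_force: [-0.6, -0.3, 0.4]
finger_gap: 1.001
```

```bash
python3 - <<'E'
from h import *
from station import arm
s=arm.state();print(s["t"],np.degrees(s["qpos"]).round(1),s["ee_pos"])
for w in(0,75,150):print(delta(s,*target(w,.13)))
E
```

```text
2.525 [-45.8  -6.  128.5  38.8  35.8   7.4] [ 0.41621351 -0.12687292  0.1803869 ]
(array([-9.31143592e-05,  2.00225011e-03, -8.82685132e-05]), array([-2.10803466e-01,  3.95029244e-03, -7.47307750e+01]))
(array([-9.31143592e-05,  2.00225011e-03, -8.82685132e-05]), array([-0.1533988 ,  0.12234076,  0.26914727]))
(array([-9.31143592e-05,  2.00225011e-03, -8.82685132e-05]), array([-5.07978436e-02,  2.04859007e-01,  7.52690695e+01]))
```

Request:
move_arm(deltas=[[[0,0,0,0,0,75,100],[0,0,0,0,0,75,100],[0,0,0,0,0,75,100],[0,0,0,0,0,75,100],[0,0,0,0,0,75,100],[0,0,0,0,0,75,100],[0,0,0,0,0,75,100],[0,0,0,0,0,75,100],[0,0,0,0,0,75,100],[0,0,0,0,0,75,100]]])

```text
t: 3.78
ee_pos: [0.4162, -0.1269, 0.1804]
tcp_rot: [[0.318, -0.759, 0.568], [-0.904, -0.424, -0.06], [0.286, -0.495, -0.821]]
contact_force: [-0.2, 0.2, 0.3]
finger_gap: 0.999
```

```bash
python3 - <<'E'
from h import *
from station import arm
s=arm.state();print(s["t"],np.degrees(s["qpos"]).round(1),s["ee_pos"])
print(delta(s,*target(150,.13)),delta(s,*target(150,.031)))
c=arm.camera("wrist"); pickle.dump((s,c),open("w1.pkl","wb")); cv2.imwrite("pics/w1.png",c["color"])
# predicted pixel of knob's bar top ends / centre
T=np.array(c["T_tool_cam"]);K=c["intrinsics"]
p,R=target(150,.035);p=p-(-R[:,2])*.003
bar=R[:,0]
for q in (p,p+.028*bar,p-.028*bar):
    t=np.array(s["tcp_rot"]).T@(q-s["ee_pos"]); x=T[:3,:3].T@(t-T[:3,3]); th=np.arctan2(np.hypot(x[0],x[1]),x[2]); f=K[0,0]*th/np.hypot(x[0],x[1]); print("pred px",K[0,2]+f*x[0],K[1,2]+f*x[1])
E
```

```text
3.775 [-45.8  -6.  128.5  38.8  35.8  82.4] [ 0.41624154 -0.1268985   0.18039234]
(array([ 0.00187697,  0.00061927, -0.00010124]), array([0.07754991, 0.17868008, 0.20894914])) (array([0.00218595, 0.00048584, 0.09889819]), array([0.07754991, 0.17868008, 0.20894914]))
pred px 315.5950608429565 197.40634434060257
pred px 315.7490958951163 163.59550588898796
pred px 315.45079283932887 229.16868962279423
```

View pics/w1.png

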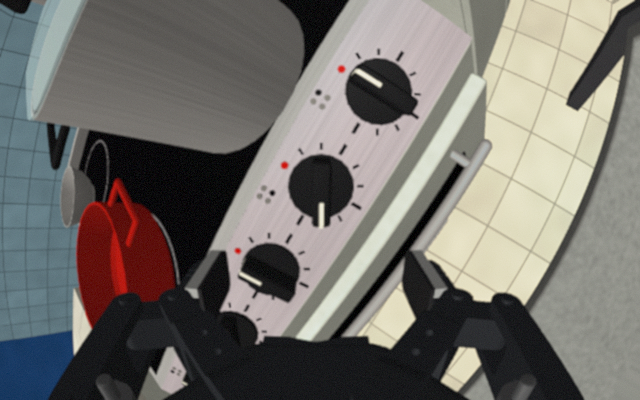

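```bash
cat >> h.py <<'E'
def wpts(s,c):
    K=c["intrinsics"]; d=c["depth"]; v,u=np.indices(d.shape)
    x=(u-K[0,2])/K[0,0]; y=(v-K[1,2])/K[1,1]; th=np.hypot(x,y)+1e-9
    ray=np.stack([np.sin(th)*x/th,np.sin(th)*y/th,np.cos(th)],-1)
    ray=ray/ray[...,2:3]
    T=np.array(c["T_tool_cam"]); tool=(ray*d[...,None])@T[:3,:3].T+T[:3,3]
    return tool, tool@np.array(s["tcp_rot"]).T+np.array(s["ee_pos"])
E
python3 - <<'E'
from h import *
s,c=load("w1"); t,w=wpts(s,c); im=c["color"].astype(int)
cv2.imwrite("pics/w1z.png",cv2.resize(c["color"][130:260,250:400],None,fx=4.5,fy=4.5,interpolation=cv2.INTER_CUBIC))
q=np.zeros(im.shape[:2],bool); q[140:245,270:380]=True
fa=q&(im.min(2)>110); X=t[fa]; 
for _ in range(5):
    ce=X.mean(0);n=np.linalg.svd(X-ce)[2][2]; n*=-np.sign(n[2]); X=t[fa][abs((t[fa]-ce)@n)<.002]
print("fascia in tool: n",n.round(3),"height of TCP",(-ce)@n, "expected .133")
h=(t-ce)@n
print("hist",np.histogram(h[q],np.arange(-.005,.045,.004)))
m=q&(h>.028)&(h<.042)&(im.max(2)<230); 
D=t[m]; D=D[(np.hypot(D[:,0],D[:,1])<.05)]
print(len(D),"bar top centre in tool",D.mean(0),"mid",(D.max(0)+D.min(0))/2,"ext",D.max(0)-D.min(0), "h", np.median((D-ce)@n))
B=D[:,:2]-D[:,:2].mean(0);ww,v=np.linalg.eigh(B.T@B/len(B));print(np.sqrt(12*ww),v[:,1])
m2=q&(h>.005)&(im.max(2)<110);D=t[m2];print("all knob",D.mean(0),D.min(0),D.max(0))
E
```

```text
fascia in tool: n [-0.139  0.104 -0.985] height of TCP 0.12779533647629043 expected .133
hist (array([1600, 2140, 2789, 1242,  115,    3,   18,   22,  338,  664,  291,
          0]), array([-0.005, -0.001,  0.003,  0.007,  0.011,  0.015,  0.019,  0.023,
        0.027,  0.031,  0.035,  0.039,  0.043]))
1223 bar top centre in tool [0.00575551 0.00475532 0.09617361] mid [0.00445566 0.00480841 0.09663367] ext [0.05464103 0.01637426 0.00668047] h 0.03269261981574088
[0.01649548 0.05335952] [-0.9997714  -0.02138099]
all knob [0.00487345 0.00848377 0.10972785] [-0.05408805 -0.04355432 -0.14477146] [0.0733089  0.04234846 0.13075924]
```

View pics/w1z.png

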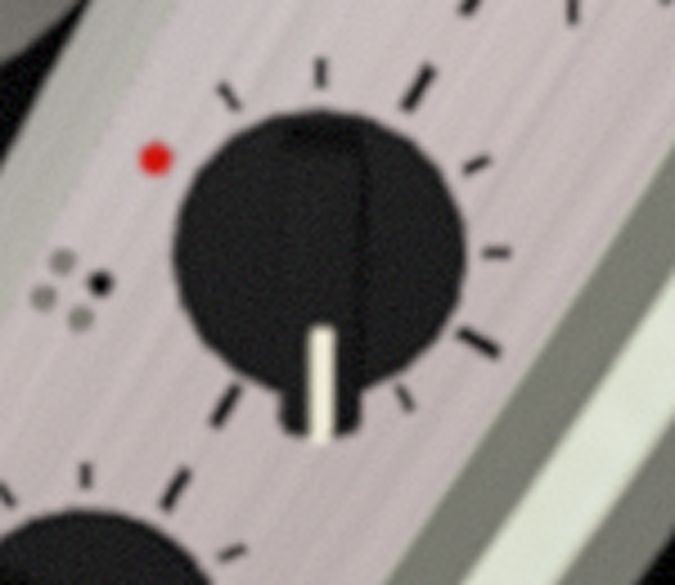

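```bash
python3 - <<'E'
from h import *
s,c=load("w1"); t,w=wpts(s,c); im=c["color"].astype(int)
sat=im.max(2)-im.min(2)
q=np.zeros(im.shape[:2],bool); q[20:300,230:460]=True
fa=q&(im.min(2)>120)&(sat<45)&(c["depth"]>0.05)&(c["depth"]<.5)
for sel,name in((t,"tool"),(w,"world")):
    X=sel[fa]
    for k in range(12):
        ce=np.median(X,0) if k<2 else X.mean(0);n=np.linalg.svd(X-ce,full_matrices=False)[2][2]; h=(sel[fa]-ce)@n; X=sel[fa][abs(h)<(.02 if k<4 else .004)]
    print(name,len(X),fa.sum(),n,ce)
print("depth sample along rows near knob col 365:",[ (v,round(float(c["depth"][v,285]),4)) for v in range(200,260,10)])
# side camera
s2,c2=load("side"); P=pts(c2); 
s0,c0,P0,im0,_,_,ce,n=frame()
up=np.array([0,0,1])-n[2]*n; up/=np.linalg.norm(up); left=np.cross(n,up)
r=P[130:330,300:430].reshape(-1,3); h=(r-ce)@n;a=(r-ce)@up;b=(r-ce)@left
m=(abs(a)<.045)&(abs(b)<.25);print(np.histogram(h[m],np.arange(-.01,.05,.005)))
m&=(h>.028)&(h<.045);lab=np.digitize(b,[-.15,-.05,.05,.15])
for k in range(5):
    z=m&(lab==k); print(k,z.sum(),"b",b[z].mean(),"a",a[z].mean(),"h",np.median(h[z]),"mid",(b[z].max()+b[z].min())/2,(a[z].max()+a[z].min())/2)
E
```

```text
tool 24257 33459 [-8.97177330e-04 -3.32874769e-03 -9.99994057e-01] [0.04157516 0.02248639 0.13084539]
world 24257 33459 [-0.56596494  0.06191722  0.82210093] [ 0.48675364 -0.18181392  0.07377626]
depth sample along rows near knob col 365: [(200, 0.2875), (210, 0.2902), (220, 0.2942), (230, 0.2963), (240, 0.3005), (250, 0.2952)]
(array([   0,  115, 2728,  552,  461,  135,  170,  153,  184,  471,    6]), array([-0.01 , -0.005,  0.   ,  0.005,  0.01 ,  0.015,  0.02 ,  0.025,
        0.03 ,  0.035,  0.04 ,  0.045]))
0 110 b -0.19564472638952934 a -0.0038902272338832656 h 0.03615277753697563 mid -0.1972611930741156 -0.005034900453725538
1 124 b -0.09616025974338646 a -0.003589744221306004 h 0.03643007233565317 mid -0.09758515990383079 -0.004854911613501461
2 142 b 0.003698520006148226 a -0.002702509357774321 h 0.03622417379938073 mid 0.0014907745992029462 -0.004635240503029485
3 168 b 0.10347851760731991 a -0.0030425425109537633 h 0.036148234627910364 mid 0.10216191354480952 -0.0041697903219399665
4 187 b 0.20312161439280108 a -0.002106533834029082 h 0.036111224973267735 mid 0.20122448433903162 -0.004113673299071623
```

Request:
move_arm(deltas=[[[0.0035,0.004,0.05,0,0,0,100],[0.0035,0.004,0.05,0,0,0,100],[0.0035,0.004,0.05,0,0,0,100]]])

```text
t: 4.2
ee_pos: [0.4427, -0.1346, 0.1391]
tcp_rot: [[0.317, -0.759, 0.569], [-0.904, -0.422, -0.06], [0.285, -0.495, -0.82]]
contact_force: [-0.7, 0.0, -0.1]
finger_gap: 1.001
```

```bash
python3 - <<'E'
from h import *
from station import arm
s=arm.state();print(s["t"],np.degrees(s["qpos"]).round(1),s["ee_pos"])
print(delta(s,*target(150,.031)))
c=arm.camera("wrist"); pickle.dump((s,c),open("w2.pkl","wb")); cv2.imwrite("pics/w2.png",cv2.resize(c["color"][130:380,140:490],None,fx=2.2,fy=2.2,interpolation=cv2.INTER_CUBIC))
T=np.array(c["T_tool_cam"]);K=c["intrinsics"]
def px(t):
    x=T[:3,:3].T@(np.array(t)-T[:3,3]); th=np.arctan2(np.hypot(x[0],x[1]),x[2]); f=K[0,0]*th/np.hypot(x[0],x[1]); return np.round([K[0,2]+f*x[0],K[1,2]+f*x[1]],1)
for z in(.022,.046,.003): print(z,[px([x,0,z]) for x in(-.028,0,.028)])
t,w=wpts(s,c)
m=np.zeros(t.shape[:2],bool);m[150:330,240:400]=True
m&=(t[...,2]>.036)&(t[...,2]<.054)&(np.hypot(t[...,0],t[...,1])<.045)
D=t[m];print(len(D),"mean",D.mean(0),"mid",(D.max(0)+D.min(0))/2,"ext",np.ptp(D,0),"z",np.percentile(D[:,2],[10,50,90]))
f=np.zeros_like(m);f[150:330,240:400]=True;f&=(c["color"].min(2)>120)&(np.hypot(t[...,0],t[...,1])<.06);print("fascia z",np.median(t[f],0))
E
```

```text
4.2 [-43.2   3.  127.9  47.1  28.2  74.6] [ 0.44266682 -0.13461646  0.13910671]
(array([-0.00140294, -0.00311819,  0.04954019]), array([0.04373953, 0.16773301, 0.12639655]))
0.022 [array([314.7, 278.2]), array([314.6, 237.4]), array([314.6, 191.3])]
0.046 [array([314.8, 260.3]), array([314.8, 222.7]), array([314.8, 181.3])]
0.003 [array([314.5, 295.2]), array([314.5, 251.7]), array([314.5, 201.2])]
1921 mean [0.00311285 0.00128932 0.04689952] mid [0.00101211 0.00142712 0.04905332] ext [0.05561011 0.01655842 0.00968616] z [0.04574035 0.04670081 0.04847165]
fascia z [ 0.00283771 -0.00487478  0.0815049 ]
```

View pics/w2.png

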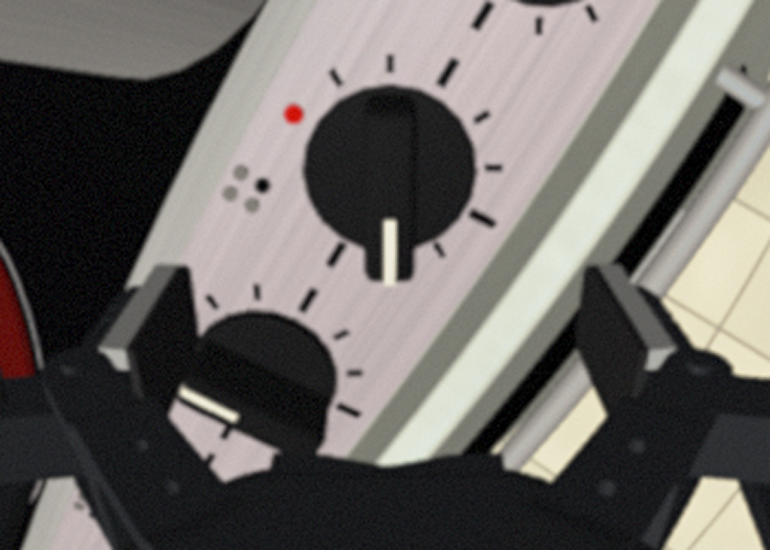

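```bash
python3 - <<'E'
from h import *
s,c=load("w2");t,w=wpts(s,c)
for u0,u1 in((195,228),(400,435)):
    r=t[245:310,u0:u1].reshape(-1,3); r=r[r[:,2]<.03]; r=r[r[:,2]>-.05]
    print(len(r),np.percentile(r[:,2],[50,95,99]),r[r[:,2]>np.percentile(r[:,2],97)].mean(0),np.percentile(abs(r[:,1]),[1,5,50]))
E
```

```text
1497 [-0.03462975 -0.02020627 -0.01729373] [ 0.00348817 -0.04215262 -0.01777432] [0.04151271 0.04169903 0.04223169]
1507 [-0.03358208 -0.01875019 -0.01608455] [ 0.00016263  0.04337847 -0.01638408] [0.04277618 0.04293714 0.04347685]
```

```bash
python3 - <<'E'
from h import *
s,c=load("w2");t,w=wpts(s,c)
T=np.array(c["T_tool_cam"]);K=c["intrinsics"]
def px(t):
    x=T[:3,:3].T@(np.array(t)-T[:3,3]); th=np.arctan2(np.hypot(x[0],x[1]),x[2]); f=K[0,0]*th/np.hypot(x[0],x[1]); return np.round([K[0,2]+f*x[0],K[1,2]+f*x[1]],1)
for z in(.009,-.004,-.017): print(z,[px([x,-.0425,z]) for x in(-.011,0,.011)])
print(t[250:262:3,196:228:4].round(3)[...,[0,2]].tolist())
E
```

```text
0.009 [array([240.5, 263.1]), array([238.6, 245.8]), array([236.8, 227.6])]
-0.004 [array([235.3, 274.4]), array([233. , 256.3]), array([230.9, 237.1])]
-0.017 [array([229.4, 287.3]), array([226.7, 268.4]), array([224.1, 248.1])]
[[[-0.046, 0.095], [-0.045, 0.091], [-0.044, 0.09], [-0.043, 0.09], [0.011, -0.02], [0.011, -0.02], [-0.039, 0.082], [-0.038, 0.081]], [[-0.049, 0.093], [-0.048, 0.092], [-0.047, 0.089], [-0.046, 0.088], [0.011, -0.023], [0.011, -0.023], [0.073, -0.145], [0.01, -0.019]], [[-0.051, 0.091], [-0.051, 0.093], [-0.049, 0.089], [0.011, -0.026], [0.011, -0.026], [0.011, -0.026], [0.011, -0.025], [0.008, -0.02]], [[-0.054, 0.092], [-0.054, 0.091], [-0.053, 0.09], [0.011, -0.029], [0.01, -0.027], [0.011, -0.029], [0.01, -0.027], [0.007, -0.021]]]
```

Request:
move_arm(deltas=[[[0,0,0,0,0,0,20],[0,0,0,0,0,0,20],[0,0,0,0,0,0,20],[0,0,0,0,0,0,20],[0,0,0,0,0,0,20],[0,0,0,0,0,0,20]]])

```text
t: 5.0
ee_pos: [0.4427, -0.1347, 0.1384]
tcp_rot: [[0.316, -0.76, 0.568], [-0.905, -0.421, -0.06], [0.285, -0.495, -0.821]]
contact_force: [1.3, -0.3, 0.2]
finger_gap: 0.199
```

```bash
python3 - <<'E'
from h import *
from station import arm
s=arm.state()
c=arm.camera("wrist"); pickle.dump((s,c),open("w3.pkl","wb")); cv2.imwrite("pics/w3.png",cv2.resize(c["color"][130:380,140:490],None,fx=2.2,fy=2.2,interpolation=cv2.INTER_CUBIC))
t,w=wpts(s,c)
m=np.zeros(t.shape[:2],bool);m[200:330,250:390]=True
m&=(t[...,2]>-.08)&(t[...,2]<.035)
D=t[m];print(len(D),np.percentile(D[:,2],[50,95,99,100]))
E=D[D[:,2]>np.percentile(D[:,2],95)-.0];L=E[:,1]<0.0005;print(E[L].mean(0),E[~L].mean(0),E[L][:,1].max(),E[~L][:,1].min())
E
```

```text
7066 [-0.04915095 -0.01367417 -0.00823935 -0.00113007]
[ 0.00760066 -0.01208473 -0.01005218] [ 0.00763997  0.0132058  -0.01000834] -0.007835939564931544 0.008926312048812274
```

View pics/w3.png

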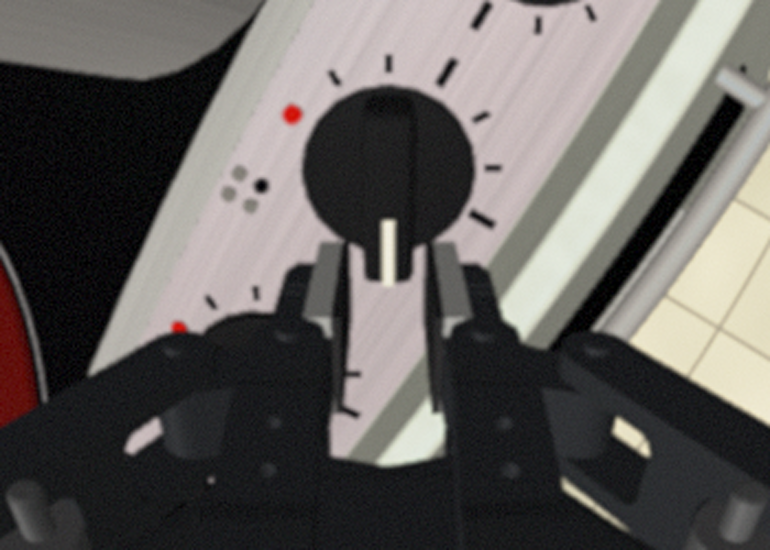

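```bash
python3 - <<'E'
from h import *
from station import arm
s=arm.state(); Rt=np.array(s["tcp_rot"]);p=np.array(s["ee_pos"])
c=arm.camera("side"); pickle.dump((s,c),open("s3.pkl","wb"))
R,t=cam(c);K=c["intrinsics"]
im=c["color"].copy()
for z,col in((.022,(0,0,255)),(.0,(0,255,255)),(-.008,(0,255,0))):
    q=R@(p+Rt@np.array([0,0,z]))+t; u=K[0,0]*q[0]/q[2]+K[0,2];v=K[1,1]*q[1]/q[2]+K[1,2];print(z,u,v,q[2],c["depth"][int(v),int(u)])
u,v=int(u),int(v)
cr=im[v-50:v+70,u-70:u+70];cv2.imwrite("pics/s3.png",cv2.resize(cr,None,fx=5,fy=5,interpolation=cv2.INTER_CUBIC));print("crop origin",u-70,v-50)
P=pts(c)[v-50:v+70,u-70:u+70].reshape(-1,3); T=(P-p)@Rt
m=(abs(T[:,0])<.016)&(abs(T[:,1])<.03)&(T[:,2]>-.06)&(T[:,2]<.035);print(m.sum(),np.percentile(T[m][:,2],[50,90,97,100]))
E
```

```text
0.022 390.58022275508074 183.03979025998896 1.022148758697957 1.1107457
0.0 396.3385109335871 179.41076528558878 1.0057290071690348 0.9867859
-0.008 398.4793293769389 178.0615650796006 0.999758188431245 0.98363024
crop origin 328 128
214 [-0.03000585 -0.00940098 -0.00481081 -0.00232555]
```

View pics/s3.png

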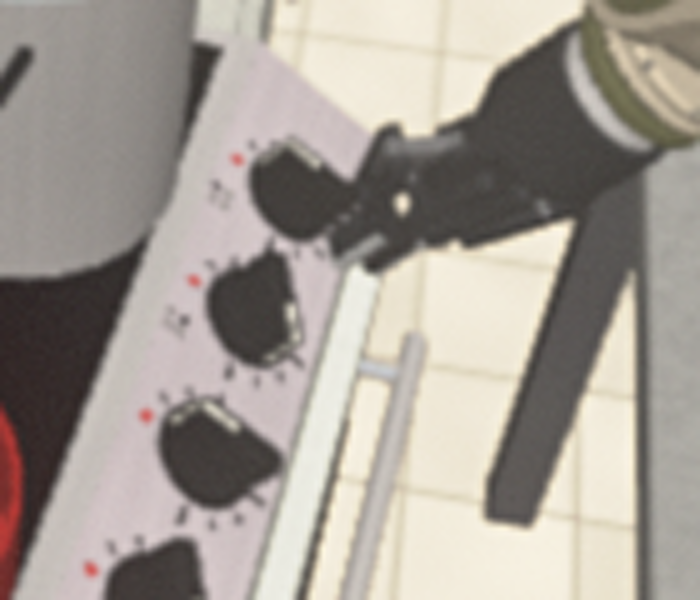

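Two cameras, wrist and side, agree that the fingertips stand about 4–8 mm behind the reported TCP. The text says 22 mm ahead. I'll descend in stages and look before each one.

Request:
move_arm(deltas=[[[0,0,0,0,0,0,45],[0,0,0.015,0,0,0,45],[0,0,0.03,0,0,0,45],[0,0,0.045,0,0,0,45],[0,0,0.045,0,0,0,45],[0,0,0.045,0,0,0,45]]])

```text
t: 5.85
ee_pos: [0.4682, -0.1374, 0.1018]
tcp_rot: [[0.316, -0.76, 0.568], [-0.905, -0.421, -0.06], [0.285, -0.495, -0.821]]
contact_force: [0.8, 0.3, -0.4]
finger_gap: 0.447
```

```bash
cat > look.py <<'E'
import sys
from h import *
from station import arm
n=sys.argv[1]
s=arm.state();print(s["t"],np.degrees(s["qpos"]).round(1),np.round(s["ee_pos"],4),np.round(s["contact_force"],1),np.round(s["torque"],2),s["finger_gap"])
print("to plan",delta(s,*target(150,.031)))
c=arm.camera("wrist"); pickle.dump((s,c),open(n+"w.pkl","wb")); A=cv2.resize(c["color"][130:380,140:490],None,fx=1.8,fy=1.8,interpolation=cv2.INTER_CUBIC)
c2=arm.camera("side"); pickle.dump((s,c2),open(n+"s.pkl","wb"));B=cv2.resize(c2["color"][130:230,320:420],None,fx=4.5,fy=4.5,interpolation=cv2.INTER_CUBIC)
B=B[:,:170*2]; 
B=cv2.resize(c2["color"][140:240,340:418],None,fx=2.05,fy=4.5) if 0 else cv2.resize(c2["color"][150:250,345:385+0],None,fx=4.5,fy=4.5,interpolation=cv2.INTER_CUBIC)
cv2.imwrite(f"pics/{n}w.png",A)
cv2.imwrite(f"pics/{n}s.png",cv2.resize(c2["color"][130:240,330:450],None,fx=5,fy=5,interpolation=cv2.INTER_CUBIC))
t,w=wpts(s,c)
m=np.zeros(t.shape[:2],bool);m[200:330,230:410]=True
m&=(t[...,2]>-.08)&(abs(t[...,0])<.016)&(abs(t[...,1])<.03)
P=pts(c2);T=(P-np.array(s["ee_pos"]))@np.array(s["tcp_rot"])
E
python3 look.py a
```

```text
5.85 [-40.5  11.2 126.4  57.5  22.6  65.4] [ 0.4682 -0.1374  0.1018] [ 0.8  0.3 -0.4] [ 0.01  0.25 -0.01] 0.4471566252877991
to plan (array([-0.00137758, -0.00341558,  0.00423189]), array([0.0665992 , 0.17107174, 0.0688638 ]))
```

View pics/aw.png

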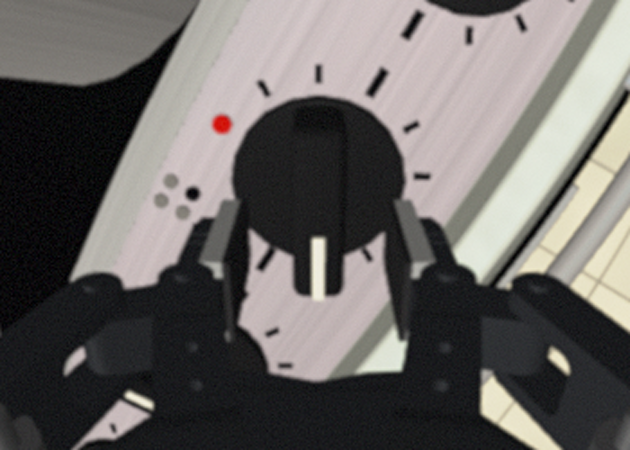

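View pics/as.png

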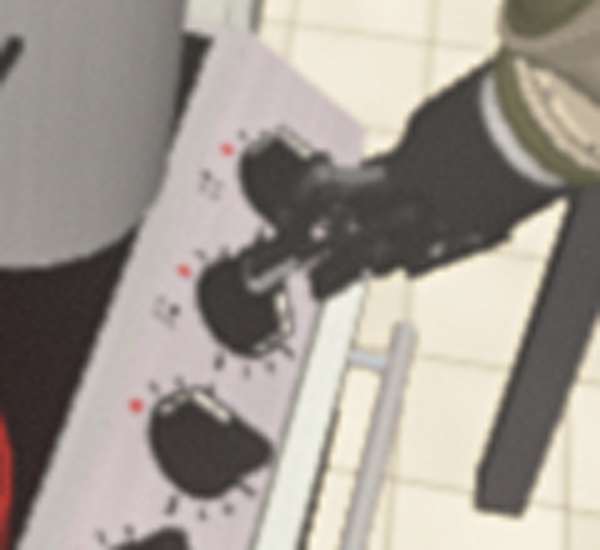

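Request:
move_arm(deltas=[[[0,0,0.005,0,0,0,45],[0,0,0.01,0,0,0,45],[0,0,0.012,0,0,0,45],[0,0,0.012,0,0,0,45]]])

```text
t: 6.45
ee_pos: [0.4751, -0.1381, 0.0914]
tcp_rot: [[0.316, -0.76, 0.568], [-0.905, -0.421, -0.059], [0.284, -0.495, -0.821]]
contact_force: [-0.2, 0.1, 0.4]
finger_gap: 0.447
```

```bash
python3 look.py b; python3 - <<'E'
from h import *
s,c=load("bw");t,w=wpts(s,c)
# bar top near white line & pad tips
W=(c["color"].min(2)>150); W[:200]=0;W[300:]=0;W[:,:305]=0;W[:,330:]=0
print("white line",W.sum(),np.median(t[W],0))
m=np.zeros_like(W);m[200:330,230:410]=1;m&=(abs(t[...,1])>.014)&(abs(t[...,1])<.026)&(abs(t[...,0])<.014)&(t[...,2]>-.07)&(t[...,2]<.0)
print("pads",m.sum(),np.percentile(t[m][:,2],[50,90,97,100]))
E
```

```text
6.45 [-39.8  13.4 125.8  60.8  21.3  62.3] [ 0.4751 -0.1381  0.0914] [-0.2  0.1  0.4] [-0.02  0.27 -0.06] 0.4469673694207706
to plan (array([-0.00121088, -0.00357093, -0.00827008]), array([0.08466075, 0.20102519, 0.05292066]))
white line 181 [-0.01255104  0.00080928 -0.01186287]
pads 3615 [-0.03755436 -0.01397194 -0.00857966 -0.00321619]
```

View pics/bw.png

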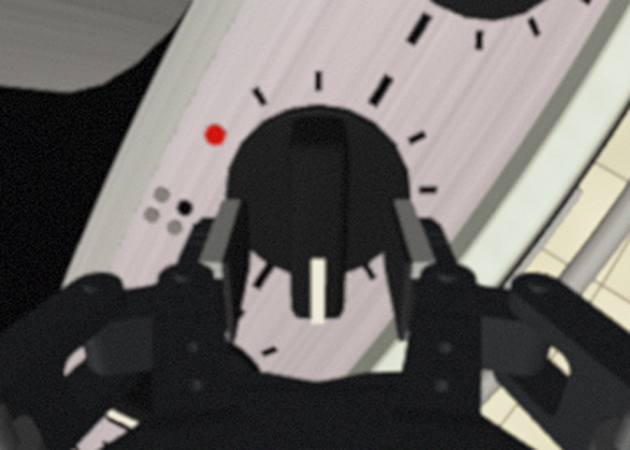

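View pics/bs.png

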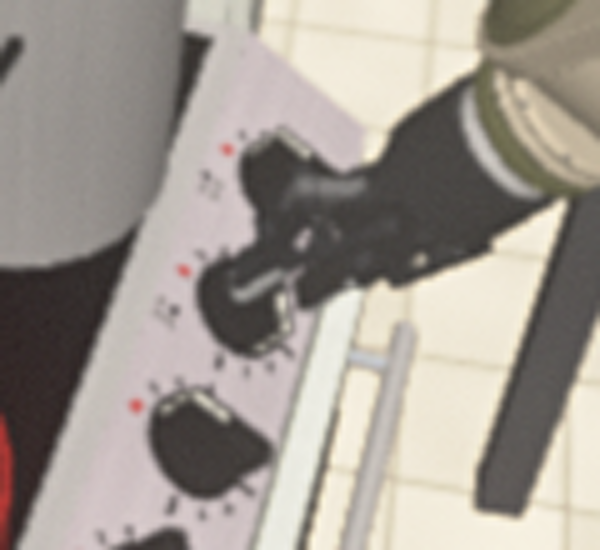

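Request:
move_arm(deltas=[[[0,0,0.003,0,0,0,45],[0,0,0.006,0,0,0,45],[0,0,0.006,0,0,0,45]]])

```text
t: 6.92
ee_pos: [0.4785, -0.1384, 0.0864]
tcp_rot: [[0.316, -0.76, 0.568], [-0.905, -0.421, -0.059], [0.284, -0.495, -0.821]]
contact_force: [-0.8, 0.2, -0.3]
finger_gap: 0.447
```

```bash
python3 look.py c; python3 - <<'E'
from h import *
s,c=load("cw");t,w=wpts(s,c)
W=(c["color"].min(2)>150); W[:200]=0;W[320:]=0;W[:,:305]=0;W[:,330:]=0
print("white line",W.sum(),np.median(t[W],0))
f=c["color"].min(2)>120;f&=(np.hypot(t[...,0],t[...,1])<.055)&(t[...,2]>0);print("fascia",np.median(t[f],0))
# side cam: points in tool frame near the fingers
s,c=load("cs");P=pts(c)[130:240,330:450].reshape(-1,3);T=(P-np.array(s["ee_pos"]))@np.array(s["tcp_rot"])
m=(abs(T[:,0])<.015)&(abs(abs(T[:,1])-.022)<.012);print(np.histogram(T[m][:,2],np.arange(-.06,.04,.008)))
E
```

```text
6.925 [-39.4  14.4 125.5  62.5  20.8  60.7] [ 0.4785 -0.1384  0.0864] [-0.8  0.2 -0.3] [0.02 0.24 0.01] 0.4474423465813896
to plan (array([-0.00121315, -0.00358895, -0.01430362]), array([0.08675599, 0.20003793, 0.05639965]))
white line 378 [-0.02010703  0.00081748 -0.01765401]
fascia [ 0.02538433 -0.00180026  0.01754908]
(array([31, 24, 30, 32, 39, 39, 21,  1, 48, 34,  2,  0]), array([-0.06 , -0.052, -0.044, -0.036, -0.028, -0.02 , -0.012, -0.004,
        0.004,  0.012,  0.02 ,  0.028,  0.036]))
```

View pics/cw.png

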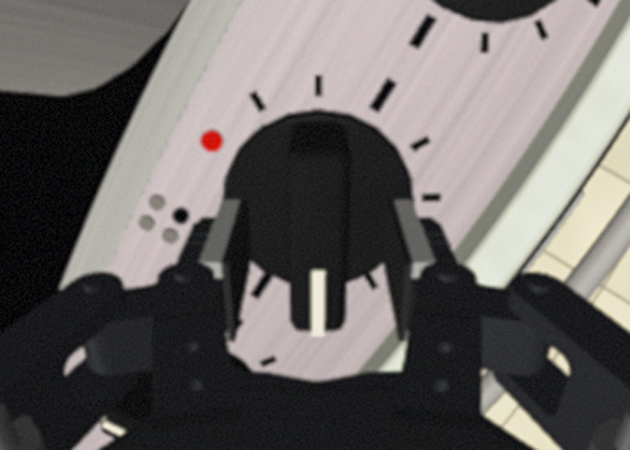

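```bash
python3 - <<'E'
from h import *
s,c=load("cw");t,w=wpts(s,c)
m=(abs(t[...,2]+.0177)<.004)&(abs(t[...,1])<.0095)&(abs(t[...,0])<.04)
n,l,st,ce=cv2.connectedComponentsWithStats(m.astype(np.uint8));k=1+st[1:,4].argmax();D=t[l==k];print(st[k],D.min(0),D.max(0),np.percentile(D,[2,98],0),D.mean(0),np.median(D[:,2]))
v,u=np.where(l==k);K=c["intrinsics"]
E
```

```text
[ 299  211   36  106 3405] [-0.02701214 -0.007023   -0.01937332] [ 0.02907007  0.0090805  -0.01372993] [[-0.02444838 -0.00655618 -0.01867895]
 [ 0.02816002  0.00854098 -0.01455228]] [ 0.00422391  0.00095214 -0.01707951] -0.017190430626994102
```

Request:
move_arm(deltas=[[[0,0,0.003,0,0,0,45],[0,0,0.006,0,0,0,45],[0,0,0.006,0,0,0,45]]])

```text
t: 7.4
ee_pos: [0.482, -0.1388, 0.0815]
tcp_rot: [[0.316, -0.76, 0.568], [-0.905, -0.421, -0.059], [0.284, -0.495, -0.821]]
contact_force: [-0.1, 0.7, 0.9]
finger_gap: 0.452
```

Request:
move_arm(deltas=[[[0.001,0.0007,0,0,0,0,45],[0.001,0.0007,0,0,0,0,20],[0.001,0.0007,0,0,0,0,10],[0.001,0.0007,0,0,0,0,10],[0.001,0.0007,0,0,0,0,10],[0.001,0.0007,0,0,0,0,10]]], squeeze=35)

```text
t: 8.15
ee_pos: [0.4818, -0.14, 0.082]
tcp_rot: [[0.316, -0.759, 0.569], [-0.905, -0.422, -0.06], [0.285, -0.496, -0.82]]
contact_force: [-2.3, 1.8, 5.8]
finger_gap: 0.175
```

```bash
python3 look.py d
```

```text
8.15 [-39.3  15.4 125.2  64.2  20.4  59. ] [ 0.4818 -0.14    0.082 ] [-2.3  1.8  5.8] [0.22 0.12 0.12] 0.1748102317942187
to plan (array([-0.00241896, -0.00398745, -0.01993316]), array([0.04846753, 0.16416688, 0.07267016]))
```

View pics/dw.png

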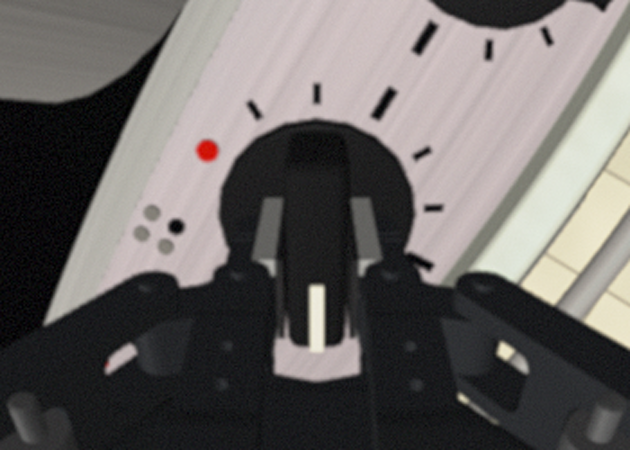

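Request:
move_arm(deltas=[[[0,0,0,0,0,-10,10],[0,0,0,0,0,-20,10],[0,0,0,0,0,-30,10],[0,0,0,0,0,-30,10]]])

```text
t: 8.75
ee_pos: [0.482, -0.1399, 0.0821]
tcp_rot: [[0.654, -0.498, 0.569], [-0.571, -0.819, -0.059], [0.495, -0.286, -0.82]]
contact_force: [-0.5, 2.8, 5.0]
finger_gap: 0.182
```

```bash
python3 look.py e
```

```text
8.75 [-39.3  15.4 125.2  64.3  20.4  28.9] [ 0.482  -0.1399  0.0821] [-0.5  2.8  5. ] [ 0.33 -0.11  0.18] 0.18214476660661758
to plan (array([-0.00016447, -0.00444364, -0.01992945]), array([-2.70534802e-02,  1.79373060e-01,  3.01792611e+01]))
```

View pics/ew.png

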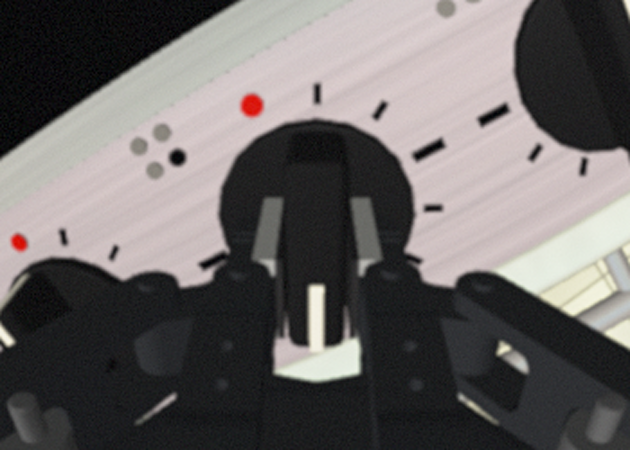

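Request:
move_arm(deltas=[[[0,0,0,0,0,-10,10],[0,0,0,0,0,-20,10],[0,0,0,0,0,-30,10],[0,0,0,0,0,-40,10],[0,0,0,0,0,-50,10],[0,0,0,0,0,-60,10],[0,0,0,0,0,-60,10]]])

```text
t: 9.72
ee_pos: [0.4821, -0.1394, 0.0821]
tcp_rot: [[0.758, 0.319, 0.569], [0.424, -0.904, -0.058], [0.496, 0.285, -0.82]]
contact_force: [1.1, 5.1, 6.3]
finger_gap: 0.179
```

```bash
python3 look.py f
```

```text
9.725 [-39.3  15.4 125.2  64.3  20.5 -31.1] [ 0.4821 -0.1394  0.0821] [1.1 5.1 6.3] [ 0.54 -0.37  0.4 ] 0.1790065009105313
to plan (array([ 0.00346609, -0.00196407, -0.01991628]), array([-0.20581203,  0.16892989, 90.19435589]))
```

View pics/fw.png

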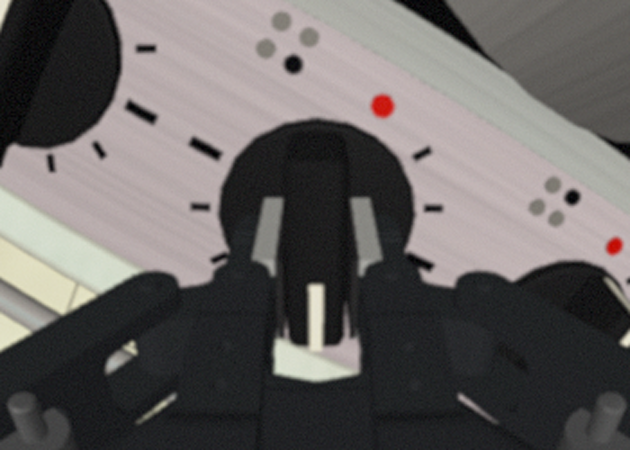

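Every click has followed and the knob is now at 5 (tool at 90° of turn from the start). Two more clicks.

Request:
move_arm(deltas=[[[0,0,0,0,0,-10,10],[0,0,0,0,0,-20,10],[0,0,0,0,0,-30,10],[0,0,0,0,0,-40,10],[0,0,0,0,0,-50,10],[0,0,0,0,0,-60,10],[0,0,0,0,0,-60,10]]])

```text
t: 10.7
ee_pos: [0.4818, -0.139, 0.0819]
tcp_rot: [[0.103, 0.816, 0.569], [0.995, -0.085, -0.057], [0.002, 0.572, -0.821]]
contact_force: [-2.3, 5.9, 7.3]
finger_gap: 0.175
```

```bash
python3 look.py g
```

```text
10.7 [-39.3  15.4 125.2  64.3  20.5 -91.1] [ 0.4818 -0.139   0.0819] [-2.3  5.9  7.3] [ 0.73 -0.18  0.46] 0.1751973715462069
to plan (array([ 0.00311031,  0.00244312, -0.01993145]), array([-3.88045420e-01,  8.93506568e-02,  1.50192007e+02]))
```

View pics/gw.png

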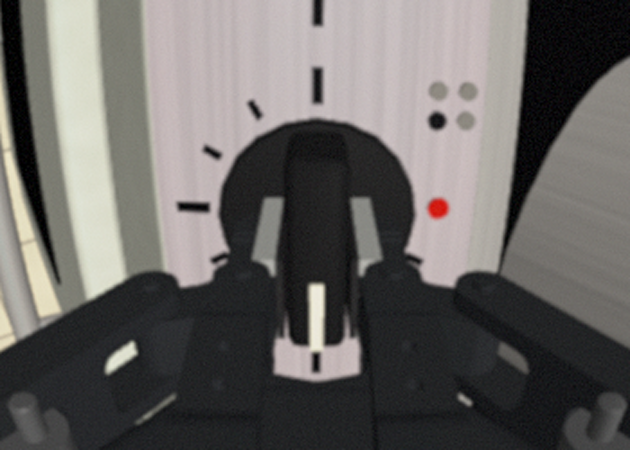

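The pointer is on the long mark 3, with mark 9 opposite it. I'll release and retreat along the axis.

Request:
move_arm(deltas=[[[0,0,0,0,0,0,45],[0,0,0,0,0,0,45],[0,0,0,0,0,0,45],[0,0,0,0,0,0,45],[0,0,-0.03,0,0,0,45],[0,0,-0.08,0,0,0,45],[0,0,-0.13,0,0,0,45],[0,0,-0.13,0,0,0,45]]])

```text
t: 11.8
ee_pos: [0.4077, -0.1331, 0.1914]
tcp_rot: [[0.107, 0.813, 0.572], [0.994, -0.085, -0.065], [-0.004, 0.576, -0.818]]
contact_force: [-0.1, -0.5, -0.7]
finger_gap: 0.447
```

```bash
python3 look.py k; python3 - <<'E'
from h import *
from station import arm
c=arm.camera("top");s=arm.state();pickle.dump((s,c),open("top2.pkl","wb"));cv2.imwrite("pics/top2.png",c["color"])
s0,c0=load("top")
for nm,(y0,y1,x0,x1) in {"pot":(130,240,340,480),"pan":(130,225,225,350)}.items():
    print(nm,"diff px",int((cv2.absdiff(c0["color"],c["color"])[y0:y1,x0:x1].max(2)>40).sum()))
E
```

```text
11.8 [-48.1  -8.2 128.5  38.1  38.3 -67.9] [ 0.4077 -0.1331  0.1914] [-0.1 -0.5 -0.7] [ 0.04  0.25 -0.  ] 0.4466571093282583
to plan (array([0.00551359, 0.00021156, 0.11241656]), array([ 2.67843479e-01, -1.37383826e-01,  1.50164244e+02]))
pot diff px 0
pan diff px 0
```

View pics/kw.png

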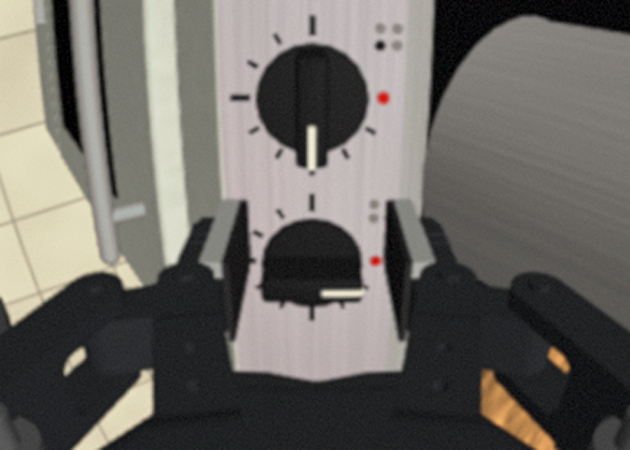

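View pics/top2.png

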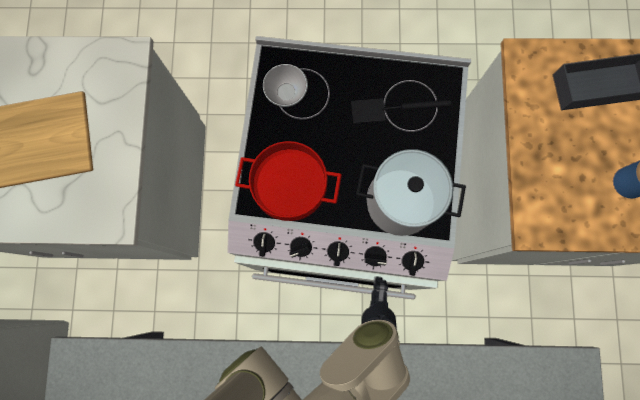

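```bash
python3 - <<'E'
from h import *
s,c,P,im,q,X,ce,n=frame()
up=np.array([0,0,1])-n[2]*n; up/=np.linalg.norm(up); left=np.cross(n,up)
s,c=load("top2");P=pts(c);r=P[205:275,220:460].reshape(-1,3);h=(r-ce)@n;a=(r-ce)@up;b=(r-ce)@left
m=(h>.028)&(h<.042)&(abs(a)<.04);lab=np.digitize(b,[-.15,-.05,.05,.15])
for k in range(5):
    z=m&(lab==k);D=np.stack([a[z],b[z]],1);D-=D.mean(0);w,v=np.linalg.eigh(D.T@D);d=v[:,1];print(k,z.sum(),round(np.degrees(np.arctan2(-d[1],d[0]))%180,1))
from station import arm
print(arm.finish_job())
E
```

```text
0 122 0.6
1 125 91.0
2 122 0.5
3 131 60.6
4 120 180.0
the job is handed in; nothing more can be done
None
```

The pot stands on the front right zone, so I turned that zone's knob (fourth from the left) down from setting 8 to 3. I then let go, backed the gripper off and handed the job in at about 12 s.

**Last checks:**
- **Target knob:** its bar measured 91.0° in the last top view, against 90° for setting 3. The wrist view shows its white line on the side of mark 3, opposite the long 9.
- **Other knobs:** the front left knob's bar was at 60.6°, as before (60.1°), with its pointer still at 8. The two rear knobs and the oven knob measured within 1° of off.
- **Pot, lid and pan:** the top view showed no changed pixels around them.
- **Forces:** forces read after each move were about 10 N at most while turning and near zero after letting go.

**Disagreements:**
- **Fingertips:** the wrist and side cameras put them about 4 to 8 mm behind the reported TCP, not 22 mm ahead as the text says. I went down in small steps and gripped about 20 mm deeper than the text's numbers would give; the cameras proved right.
- **Knob position:** the top and wrist views differed by about 4 mm. I centred the grip using the wrist view.

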